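# Load a module through the spring gate of a test station

### The arm

A 7-joint arm with a two-finger parallel gripper is mounted at the origin on the work surface. World frame = base frame: x ahead of the robot, y to its left, z up, the work surface at z = 0. Lengths are in mm, angles in rad, forces in N, time in s.
With the tool pointing down it reaches from about 425 to 825 mm from the base axis. Payload 3.6 kg.
Tool frame: the origin (TCP) lies on the mounting face of the last link; the fingertips stand 173 mm ahead of it and the grasp point (between the pads) lies 155 mm ahead of it; z points along the fingers, y is the line along which they close (so a half turn about z gives the same grasp; the last joint's range is limited). The gripper opens to 85 mm and grips with 20 to 120 N. Pads are 22 mm wide; open, the fingers measure 114 mm over their backs; the gripper's body (76 mm by 85 mm) begins 54 mm behind the grasp point. The pads swing forward as they close: fully open they stand 13 mm farther back than shut.
Start: joints at [1.137, 0.615, -0.013, 1.423, 0.008, 1.103, -0.04], TCP at [257.194, -596.932, 404.697] pointing down, gripper open.
Joint ranges: [-3.12, 3.12], [-0.3, 2.06], [-1.34, 1.32], [0.26, 2.42], [-1.36, 4.5], [0.01, 1.98], [-2.84, 2.84]. Speed limits (rad/s): [2.79, 2.79, 3.14, 3.14, 3.14, 3.14, 3.14].

### API

Orientations are given as [roll, pitch, yaw] about the fixed x, y, z axes, in that order (R = Rz(yaw) Ry(pitch) Rx(roll)).
In Python, from cell import arm gives the robot as it stands. The module is installed in compiled form; this text tells all that it offers.
- The arm moves only by the tool send_rows, never from a script. Its argument "commands" is a list of rows, each an object with "dr": the turn, a rotation vector about the world's x, y, z in units of 5 degrees (1.0 is 5 degrees), a list of three; "xyz": the shift along the world's x, y, z in units of 25 mm (1.0 is 25 mm), a list of three; "jaw": the opening, from 0 (shut) to 1 (fully open). A call has 1 to 20 rows; each row is the pose to reach, as a shift and turn from the pose commanded when the call began; what a row does not reach only later rows make up. A row lasts 1/12 s, in which the tool goes at most 41.7 mm and 7.16 degrees, less where a joint would pass 70% of its speed; a pose out of reach is approached as far as the arm can. A call with a gripper value outside its range is refused whole. The fingers move at their own pace and stop on an object; the grip force is fixed at half the most. Time passes only in rows, so rows that repeat a pose let the fingers close. It gives the time, the measured TCP pose, the force, the opening and the grip force at its end, in the units of the state.
- arm.observe(): the state, without advancing time (a new reading comes with each control period).
- arm.camera(name): name is "scene" or "side" or "wrist"; returns a dict with "img" (400x640x3 uint8, blue, green, red), "fx", "fy", "cx", "cy" (pixels), "eye" and "rotation" of the camera in the world; the wrist camera has in their place "T_tool_cam" (4x4, takes a point from camera to tool coordinates, whose origin is the TCP and whose axes are the flange's). Camera axes: x right, y down, z forward; pixel columns grow to the right and rows downward; lengths in mm; the calibration is good to about 2 mm. The wrist camera is an equidistant fisheye: a pixel r from the principal point sees the ray r / f radians off the axis. A picture is of the moment at which its call begins: read the wrist's pose just before it. There is no depth.
- arm.hand_in(): hands the job in; it is judged then, once.
The state is a dict: "time": time; "joint_pos": joint angles; "dq": joint speeds; "joint_torque": joint torques, N m; "eef_pos": TCP position; "orientation": TCP orientation; "force": force on the tool from outside, world axes, zero at the start; "moment": the same for the moment, N m; "opening": finger opening in mm; "finger_force": force on a finger pad.
Only numpy, scipy, OpenCV 4.12 (cv2) and the standard library are available. Lean on these libraries where they do the work, as an engineer would, in place of code of your own. Each camera call takes 0.05 s, during which the arm holds its last target. There are 200 camera calls.

### The job

Pick the grey module off the round plate and set it down in the wide infeed end of the test station's lane, upright and lengthwise, and let go. Then push it from behind along the lane and through the spring flap gate until you feel it press the hidden spring contact block in by about 4 mm; press gently without forcing anything, never to the block's end. Ease back slowly and withdraw so that the gate closes behind the module, and leave the bench's other things alone.

Things in the scene. Friction and masses are not known exactly. Their poses are not given: they have to be found in the camera images.
- module_mid (a point): centre (half-way up, 19 mm above its underside) of the loose grey plastic module, a plain block 60 mm long (its x axis) x 50 mm wide (y) x 38 mm high, about 0.11 to 0.22 kg, with a round black lens and brass terminals on top. Stands upright on the round plate at the start. Either end may go first into the lane.
- plate: fixed round metal assembly plate, 170 mm across and 6 mm high, on which the module stands; origin at the centre of its underside, on the table
- station: fixed test station: a straight lane on a 6 mm thick black base plate (lane floor 6 mm above the table), x=-150 to 190 mm. Origin on the table under the middle of the gate; +x is the push direction, +y left of it, +z up. At x=0 two gate posts, tops 52 mm above the table, leave an opening from y=-27 to +30 mm.
- infeed (a point): middle of the wide infeed, on the lane floor, 100 mm before the gate; axes as the station's. From 150 to 60 mm before the gate the rails stand 62 mm apart; they narrow to 54 mm at 30 mm before it and stay so up to it. Rails 8 mm thick, tops 24 mm above the table, open above.
- hood_edge (a point): middle of the hood's front top edge, 100 mm beyond the gate. Before it the chamber is open above: walls 52 mm above the table, right wall face at y=-27 mm, on the left a pocket for the open flap to y=42 mm, then from about x=80 mm a guide at y=28 mm. The hood (underside 52, top 57, connector on it 63 mm above the table) covers x=100 to 190 mm and hides the contact block.
- flap (a joint): spring flap door in the gate: steel plate 3 mm thick, 58 mm wide, 9 to 45 mm above the table. Value in rad: 0 closed, grows as it swings inward (+x) to at most 1.65; never outward. Pushing the module through takes some 5 to 8 N, unevenly, and as the rear end passes it drops onto the pusher with a jerk. It sweeps to 62 mm beyond the gate and shuts by itself once the module's rear end and the pusher are clear.
- hinge (a point): top of the flap's upright hinge at the left post, 2 mm beyond the gate line, 34 mm left of the lane's middle, 45 mm above the table
- block (a joint): hidden contact block. Value in m: 0 out, grows as pressed in (+x), end at 0.008. Gives at 3 N, then 2 N more per mm (11 N at 4 mm), plus 1 to 3 N of sliding friction. Its free face lies 128 to 148 mm beyond the gate, different each time and told by no reading: feel for it. It springs back, pushing the module back with it: ease back slowly before lifting. The rear then clears the flap.
- screwdriver_mid (a point): loose black-handled screwdriver lying on the bench, 170 mm long, a bystander; point 10 mm above the table under its middle
- cover: loose white open housing cover 70 x 55 x 22 mm, a bystander; origin at the centre of its underside
- cup: loose shallow steel bowl 72 mm across and 45 mm high, a bystander; origin at the centre of its underside
Things that resemble listed ones, but are neither listed nor needed, are in the scene too. Leave any pink or purple look-alike of the part that bears module_mid alone.

How it is judged:
By the outcome, as a careful person would: the job done as asked, in the order asked, and still so for the second after the job is handed in, with the robot touching nothing.
It also fails if it takes over 72 s, if anything falls off the work surface, if the arm or the gripper's body presses on something with over 40 N, if the wrist force passes 120 N, or if a joint passes its speed limit or range.

## Working session

There is one attempt and no reset: what is moved stays moved. The work goes in short steps, Python scripts to look and compute and a tool call to move; the robot and the scene stay as the last step left them, time stands still between calls to the robot, and variables do not carry over. Pictures are saved under pics/ and viewed, at most 10 in all, crops included, and the job is handed in when it is done.

Besides the shell and the picture viewer there is one more tool, called after "Emit:" by a JSON object that holds its "fn" and its "kwargs", one argument or row to a line. send_rows: Moves the arm, as the interface text tells. Its arguments: {"type":"object","properties":{"commands":{"type":"array"}},"required":["commands"]}

```bash
mkdir -p pics
python3 - <<'E'
from cell import arm
import cv2,numpy as np
s=arm.observe(); print(s['time'],s['eef_pos'],s['orientation'],s['opening'],s['force'])
for n in ["scene","side"]:
    c=arm.camera(n); cv2.imwrite(f'pics/{n}0.png',c['img'])
    print(n,c['fx'],c['fy'],c['cx'],c['cy'],np.round(c['eye'],1).tolist(),np.round(c['rotation'],4).tolist())
E
```

```text
0.0 [ 257.06629259 -596.6501231   403.53778272] [-3.13902365e+00  3.23313173e-05  4.06842187e-01] 85.4829836938604 [ 0.91986028  0.18407908 -0.13627961]
scene 472.62147839552483 472.62147839552483 320.60835382356356 199.7907839905809 [1028.7, -830.4, 642.1] [-2.1248, 0.0115, 0.6069]
side 414.9391943819457 414.9391943819457 317.3053328418499 198.33541822036835 [20.4, -588.6, 530.5] [-2.1335, -0.0232, -0.7686]
```

View pics/scene0.png

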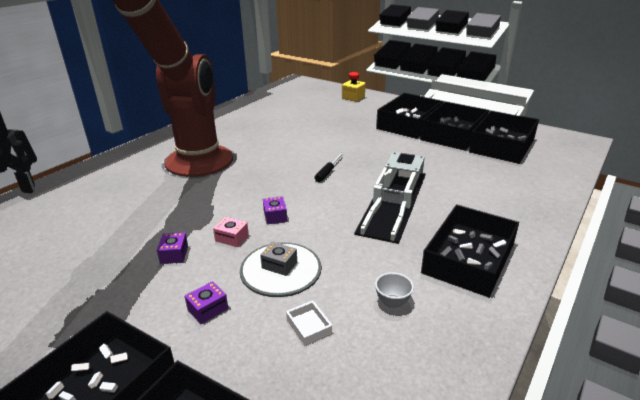

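View pics/side0.png

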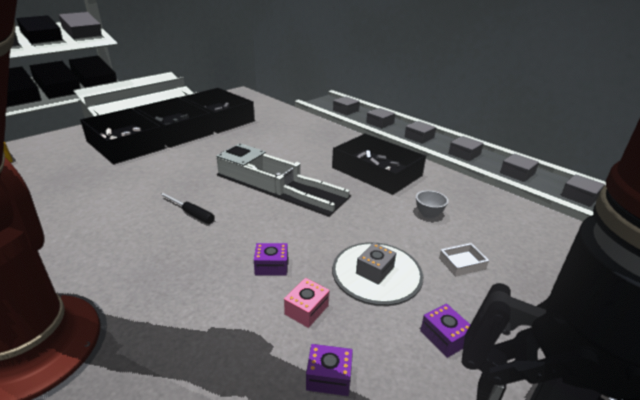

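The scene view shows the module at (279,257) on the plate at (281,268). The station runs from its infeed at about (375,233) to its hood at (405,160). In the side view the module is at (376,262), the station's infeed at (335,200) and the hood at (240,153). Next I'll enlarge both views to get exact pixels.

```bash
cat > h.py <<'E'
import numpy as np, cv2
from scipy.spatial.transform import Rotation as R
from cell import arm
def cam(n):
    c=arm.camera(n); c['Rm']=R.from_euler('xyz',c['rotation']).as_matrix(); return c
def ray(c,u,v):
    d=c['Rm']@np.array([(u-c['cx'])/c['fx'],(v-c['cy'])/c['fy'],1.]); return np.array(c['eye']),d
def onz(c,u,v,z):
    e,d=ray(c,u,v); return e+d*(z-e[2])/d[2]
def proj(c,p):
    q=c['Rm'].T@(np.array(p)-c['eye']); return np.array([c['cx']+c['fx']*q[0]/q[2],c['cy']+c['fy']*q[1]/q[2]])
def tri(a,pa,b,pb):
    (e1,d1),(e2,d2)=ray(a,*pa),ray(b,*pb)
    s=np.linalg.lstsq(np.c_[d1,-d2],e2-e1,rcond=None)[0]
    p,q=e1+s[0]*d1,e2+s[1]*d2; return (p+q)/2,np.linalg.norm(p-q)
E
python3 - <<'E'
from h import *
a=cv2.imread('pics/scene0.png');b=cv2.imread('pics/side0.png')
def crop(i,x,y,w,h,s): return cv2.resize(i[y:y+h,x:x+w],None,fx=s,fy=s,interpolation=cv2.INTER_CUBIC)
A=crop(a,350,145,80,100,4) # 320x400
B=crop(b,210,140,150,75,3.2) #480x240
C=crop(a,255,235,50,40,4) #200x160... 
D=crop(b,350,235,60,50,4) #240x200
im=np.zeros((600,800,3),np.uint8)
im[:400,:320]=A; im[:240,320:800]=B; im[400:560,:200]=C; im[240:440,320:560]=D
cv2.imwrite('pics/c1.png',im)
c1=cam('scene');c2=cam('side')
for c,m,p in((c1,(280,253),(281,268)),(c2,(377,255),(377,272))):
    print(onz(c,*m,44).round(1),onz(c,*p,6).round(1))
print(onz(c1,375,233,6).round(1),onz(c2,335,205,6).round(1))
E
```

```text
[ 520.3 -255.4   44. ] [ 521.4 -256.8    6. ]
[ 511.4 -253.    44. ] [ 511.6 -257.8    6. ]
[622.5 -39.5   6. ] [617.8 -47.2   6. ]
```

View pics/c1.png

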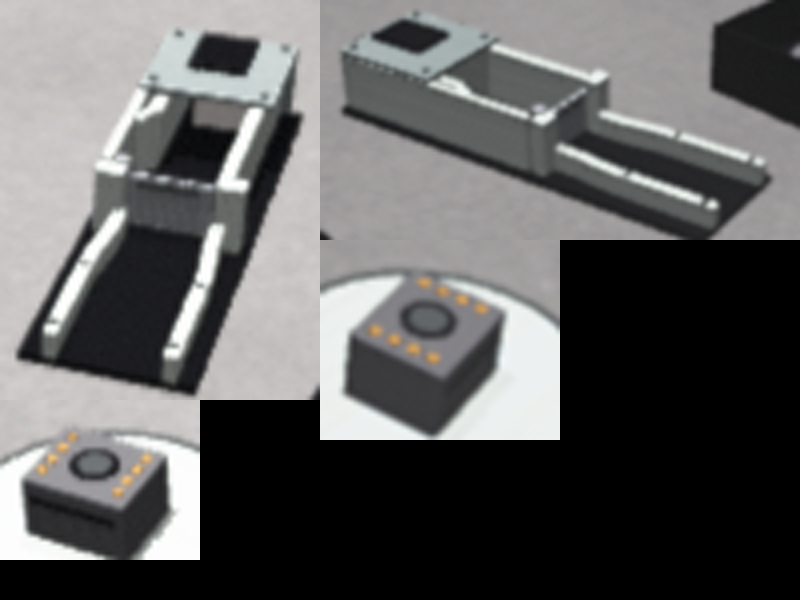

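The crops show the hood's corners clearly in both views, along with the rails, the posts and the flap. The module's top corners and its terminal rows are also clear. The terminal rows lie at the two ends of the long axis.

Run:
```python
from h import *
c1=cam('scene');c2=cam('side')
A=lambda u,v:(350+u/4,145+v/4); B=lambda u,v:(210+(u-320)/3.2,140+v/3.2)
C=lambda u,v:(255+u/4,235+(v-400)/4); D=lambda u,v:(350+(u-320)/4,235+(v-240)/4)
P={'hoodFL':(A(140,87),B(430,82)),'hoodFR':(A(278,105),B(498,42)),'hoodBR':(A(299,47),B(415,11)),'hoodBL':(A(170,29),B(343,50)),
'railLend':(A(50,328),B(712,208)),'railRend':(A(172,352),B(758,162)),'baseFL':(A(18,356),B(710,240)),'baseFR':(A(195,394),B(770,178)),
'lens':(C(95,464),D(429,321)),
'mL':(C(24,482),D(349,330)),'mBk':(C(70,430),D(414,274)),'mR':(C(168,458),D(504,310)),'mF':(C(124,508),D(436,377))}
for k,(a,b) in P.items():
    p,e=tri(c1,a,c2,b); print(k,p.round(1),round(e,1))
for k in('mL','mBk','mR','mF','lens'):
    print(k,onz(c1,*P[k][0],44).round(1),onz(c2,*P[k][1],44).round(1))
```

```text
hoodFL [527.9 178.4  52.6] 2.8
hoodFR [614.2 205.8  50.5] 6.3
hoodBR [592. 289.  54.] 2.3
hoodBL [505.7 264.1  54.8] 2.0
railLend [597.9 -56.6  21.2] 3.5
railRend [666.3 -38.3  22. ] 1.4
baseFL [585.  -68.7   4.8] 1.4
baseFR [ 6.825e+02 -3.800e+01  3.000e-01] 0.1
lens [ 513.3 -251.7   42.7] 1.9
mL [ 475.9 -249.5   34.6] 37.4
mBk [ 503.4 -251.9   67.6] 11.5
mR [ 552.2 -255.2   48.5] 34.0
mF [ 522.9 -248.6    8.9] 15.1
mL [ 493.5 -283.3   44. ] [ 479.6 -233.3   44. ]
mBk [ 484.8 -236.5   44. ] [ 532.8 -227.3   44. ]
mR [ 542.1 -226.8   44. ] [ 542.9 -272.2   44. ]
mF [ 548.4 -271.2   44. ] [ 484.  -279.7   44. ]
lens [ 514.  -251.7   44. ] [ 511.2 -253.8   44. ]
```

Triangulation gives sensible heights: hood about 53 to 57 mm, rails about 22, lens about 43. The module is at about (513,-253) with its long axis at about 0.15 rad. The station's push direction is about 1.82 rad and the infeed is near (620,0). I'll move over the module and refine with the wrist camera.

Emit:
{"fn": "send_rows", "kwargs": {
  "commands": [
    {"xyz": [10.2, 13.8, -1.8], "dr": [0, 0, 15], "jaw": 1},
    {"xyz": [10.2, 13.8, -1.8], "dr": [0, 0, 15], "jaw": 1},
    {"xyz": [10.2, 13.8, -1.8], "dr": [0, 0, 15], "jaw": 1},
    {"xyz": [10.2, 13.8, -1.8], "dr": [0, 0, 15], "jaw": 1},
    {"xyz": [10.2, 13.8, -1.8], "dr": [0, 0, 15], "jaw": 1},
    {"xyz": [10.2, 13.8, -1.8], "dr": [0, 0, 15], "jaw": 1},
    {"xyz": [10.2, 13.8, -1.8], "dr": [0, 0, 15], "jaw": 1},
    {"xyz": [10.2, 13.8, -1.8], "dr": [0, 0, 15], "jaw": 1},
    {"xyz": [10.2, 13.8, -1.8], "dr": [0, 0, 15], "jaw": 1},
    {"xyz": [10.2, 13.8, -1.8], "dr": [0, 0, 15], "jaw": 1},
    {"xyz": [10.2, 13.8, -1.8], "dr": [0, 0, 15], "jaw": 1},
    {"xyz": [10.2, 13.8, -1.8], "dr": [0, 0, 15], "jaw": 1},
    {"xyz": [10.2, 13.8, -1.8], "dr": [0, 0, 15], "jaw": 1},
    {"xyz": [10.2, 13.8, -1.8], "dr": [0, 0, 15], "jaw": 1},
    {"xyz": [10.2, 13.8, -1.8], "dr": [0, 0, 15], "jaw": 1},
    {"xyz": [10.2, 13.8, -1.8], "dr": [0, 0, 15], "jaw": 1}
  ]
}}

```text
time: 1.63
eef_pos: [511.2, -253.8, 359.8]
orientation: [-3.141, 0.001, 1.712]
force: [0.0, -0.4, 0.5]
opening: 85.3
finger_force: 0.0
```

```bash
cat >> h.py <<'E'
def wcam():
    s=arm.observe(); c=arm.camera('wrist'); T=np.eye(4); T[:3,:3]=R.from_euler('xyz',s['orientation']).as_matrix(); T[:3,3]=s['eef_pos']
    c['T']=T@np.array(c['T_tool_cam']); return s,c
def wonz(c,u,v,z):
    x,y=(u-c['cx'])/c['fx'],(v-c['cy'])/c['fy']; r=np.hypot(x,y)+1e-12
    d=c['T'][:3,:3]@np.array([x/r*np.sin(r),y/r*np.sin(r),np.cos(r)]); e=c['T'][:3,3]; return e+d*(z-e[2])/d[2]
def wproj(c,p):
    q=c['T'][:3,:3].T@(np.array(p)-c['T'][:3,3]); t=np.arctan2(np.hypot(q[0],q[1]),q[2]); n=np.hypot(q[0],q[1])+1e-12
    return np.array([c['cx']+c['fx']*t*q[0]/n,c['cy']+c['fy']*t*q[1]/n])
E
python3 - <<'E'
from h import *
s,c=wcam(); print(s['time'],s['eef_pos'].round(2),s['orientation'].round(4),np.round(s['joint_pos'],2),s['force'].round(2)); print(c['fx'],c['cx'],c['cy'],np.round(c['T_tool_cam'],3))
cv2.imwrite('pics/w1.png',c['img'])
print(wproj(c,(513,-253,44)))
E
```

```text
1.6333 [ 511.24 -253.82  359.76] [-3.1409e+00  1.1000e-03  1.7118e+00] [ 0.66  0.56 -0.38  1.71  0.25  0.92  0.32] [ 0.01 -0.38  0.52]
309.70691628693146 321.2611279183356 191.20975765835507 [[-0.0000e+00 -9.5800e-01 -2.8700e-01  7.3191e+01]
 [ 1.0000e+00 -1.0000e-03  1.0000e-03  5.8000e-01]
 [-2.0000e-03 -2.8700e-01  9.5800e-01  2.9740e+01]
 [ 0.0000e+00  0.0000e+00  0.0000e+00  1.0000e+00]]
[322.3824066 177.837807 ]
```

View pics/w1.png

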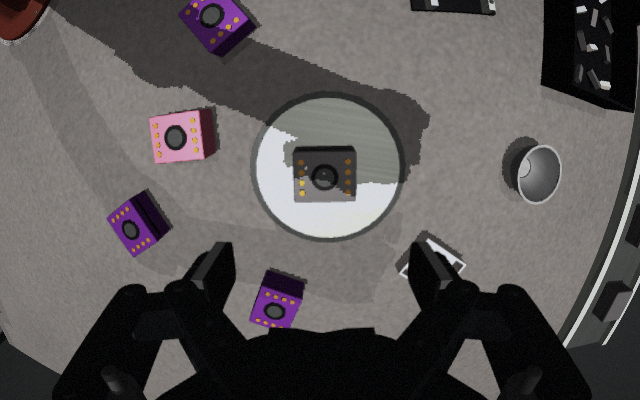

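The wrist view shows the module almost square to the tool, with its lens at about (324,178) and terminal rows at columns 302 and 347. The nearest look-alike, the pink one, is at (176,137), well clear. I'll measure the terminals and lens and work out the clearances.

Run:
```python
from h import *
s,c=wcam(); im=c['img']; hsv=cv2.cvtColor(im,cv2.COLOR_BGR2HSV)
m=cv2.inRange(hsv,(8,110,50),(28,255,255)); m[:140]=0;m[210:]=0;m[:,:288]=0;m[:,362:]=0
n,l,st,ct=cv2.connectedComponentsWithStats(m)
P=[wonz(c,*ct[i],44)[:2] for i in range(1,n) if st[i,4]>=4]; print(np.round(ct[1:],1).tolist()); 
P=np.array(P); print(P.round(1)); u=np.array([ct[i][0] for i in range(1,n) if st[i,4]>=4]);L=P[u<325];Rr=P[u>=325]
if len(L)>1 and len(Rr)>1:
    d=Rr.mean(0)-L.mean(0); print('axis',np.arctan2(d[1],d[0]),np.linalg.norm(d),(L.mean(0)+Rr.mean(0))/2)
    for q in(L,Rr): e=q[-1]-q[0]; print(np.arctan2(e[1],e[0]))
g=cv2.cvtColor(im,cv2.COLOR_BGR2GRAY)[155:200,305:343]; k=(g<45).astype(np.uint8); M=cv2.moments(k,True); print('lens',305+M['m10']/M['m00'],155+M['m01']/M['m00'],wonz(c,305+M['m10']/M['m00'],155+M['m01']/M['m00'],44))
print('plate',wonz(c,329,167,6),'pink',wonz(c,180,137,40),'cover',wonz(c,433,262,22))
for p in[(293,202),(357,202),(295,147),(356,147)]: print(wonz(c,*p,44).round(1))
```

```text
[[347.3, 161.6], [300.3, 162.4], [300.6, 172.7], [347.3, 172.0], [301.1, 182.8], [347.4, 182.3], [301.6, 192.9], [347.1, 192.2]]
[[ 534.2 -233.6]
 [ 490.5 -240.6]
 [ 492.  -250.5]
 [ 535.9 -243.6]
 [ 493.8 -260.3]
 [ 537.6 -253.5]
 [ 495.5 -270.3]
 [ 539.  -263.3]]
axis 0.15765946285532467 44.282478071313136 [ 514.80811937 -251.97440228]
-1.4049811595973976
-1.4137547889147597
lens 324.63448275862066 174.99540229885056 [ 514.96013608 -249.53036967   44.        ]
plate [ 520.08916592 -249.26024434    6.        ] pink [ 365.57594867 -230.72488102   40.        ] cover [ 659.56838152 -341.05502394   22.        ]
[ 488.3 -280.7   44. ]
[ 550.3 -271.9   44. ]
[ 483.7 -226.7   44. ]
[ 540.1 -218.6   44. ]
```

The module centre is (514.5,-252.3) with its axis at 0.16 rad. The terminals, lens and side cameras agree to within 2 to 3 mm. I'll descend, check the pose, then grip.

Emit:
{"fn": "send_rows", "kwargs": {
  "commands": [
    {"xyz": [0.12, 0.06, -1.5], "dr": [0, 0, 0.22], "jaw": 1},
    {"xyz": [0.12, 0.06, -3], "dr": [0, 0, 0.22], "jaw": 1},
    {"xyz": [0.12, 0.06, -4], "dr": [0, 0, 0.22], "jaw": 1},
    {"xyz": [0.12, 0.06, -5], "dr": [0, 0, 0.22], "jaw": 1},
    {"xyz": [0.12, 0.06, -5.6], "dr": [0, 0, 0.22], "jaw": 1},
    {"xyz": [0.12, 0.06, -6.2], "dr": [0, 0, 0.22], "jaw": 1},
    {"xyz": [0.12, 0.06, -6.7], "dr": [0, 0, 0.22], "jaw": 1},
    {"xyz": [0.12, 0.06, -7.1], "dr": [0, 0, 0.22], "jaw": 1},
    {"xyz": [0.12, 0.06, -7.1], "dr": [0, 0, 0.22], "jaw": 1},
    {"xyz": [0.12, 0.06, -7.1], "dr": [0, 0, 0.22], "jaw": 1}
  ]
}}

```text
time: 2.57
eef_pos: [515.2, -250.6, 182.1]
orientation: [-3.141, -0.0, 1.735]
force: [0.7, -0.7, -0.2]
opening: 85.3
finger_force: 0.0
```

Emit:
{"fn": "send_rows", "kwargs": {
  "commands": [
    {"xyz": [0, -0.06, 0], "dr": [0, 0, 0], "jaw": 0.9},
    {"xyz": [0, -0.06, 0], "dr": [0, 0, 0], "jaw": 0},
    {"xyz": [0, -0.06, 0], "dr": [0, 0, 0], "jaw": 0},
    {"xyz": [0, -0.06, 0], "dr": [0, 0, 0], "jaw": 0},
    {"xyz": [0, -0.06, 0], "dr": [0, 0, 0], "jaw": 0},
    {"xyz": [0, -0.06, 0], "dr": [0, 0, 0], "jaw": 0},
    {"xyz": [0, -0.06, 0], "dr": [0, 0, 0], "jaw": 0},
    {"xyz": [0, -0.06, 0], "dr": [0, 0, 0], "jaw": 0},
    {"xyz": [0, -0.06, 0], "dr": [0, 0, 0], "jaw": 0},
    {"xyz": [0, -0.06, 0], "dr": [0, 0, 0], "jaw": 0}
  ]
}}

```text
time: 3.4
eef_pos: [515.7, -252.3, 183.4]
orientation: [3.14, 0.002, 1.735]
force: [-1.0, -1.2, 5.9]
opening: 59.5
finger_force: 66.2
```

Gripped: the opening is 59.5 mm, matching the 60 mm length. I'll lift, then swing to a viewing spot before the lane with the lane's yaw.

Emit:
{"fn": "send_rows", "kwargs": {
  "commands": [
    {"xyz": [0, 0, 0.4], "dr": [0, 0, 0], "jaw": 0},
    {"xyz": [0, 0, 1], "dr": [0, 0, 0], "jaw": 0},
    {"xyz": [0, 0, 2], "dr": [0, 0, 0], "jaw": 0},
    {"xyz": [0.5, 0.5, 3], "dr": [0, 0, -1], "jaw": 0},
    {"xyz": [1.2, 1.1, 3.5], "dr": [0, 0, -2.3], "jaw": 0},
    {"xyz": [1.7, 1.6, 3.5], "dr": [0, 0, -3.6], "jaw": 0},
    {"xyz": [2.2, 2.1, 3.5], "dr": [0, 0, -4.9], "jaw": 0},
    {"xyz": [2.7, 2.5, 3.5], "dr": [0, 0, -6.2], "jaw": 0},
    {"xyz": [3.2, 3, 3.5], "dr": [0, 0, -7.5], "jaw": 0},
    {"xyz": [3.7, 3.4, 3.5], "dr": [0, 0, -8.8], "jaw": 0},
    {"xyz": [4.2, 3.9, 3.5], "dr": [0, 0, -10.1], "jaw": 0},
    {"xyz": [4.6, 4.3, 3.5], "dr": [0, 0, -11.4], "jaw": 0},
    {"xyz": [5, 4.7, 3.5], "dr": [0, 0, -12.7], "jaw": 0},
    {"xyz": [5.3, 5, 3.5], "dr": [0, 0, -14], "jaw": 0},
    {"xyz": [5.4, 5.1, 3.5], "dr": [0, 0, -15.3], "jaw": 0},
    {"xyz": [5.4, 5.1, 3.5], "dr": [0, 0, -16.5], "jaw": 0},
    {"xyz": [5.4, 5.1, 3.5], "dr": [0, 0, -17], "jaw": 0},
    {"xyz": [5.4, 5.1, 3.5], "dr": [0, 0, -17], "jaw": 0},
    {"xyz": [5.4, 5.1, 3.5], "dr": [0, 0, -17], "jaw": 0},
    {"xyz": [5.4, 5.1, 3.5], "dr": [0, 0, -17], "jaw": 0}
  ]
}}

```text
time: 5.07
eef_pos: [650.0, -124.4, 269.7]
orientation: [-3.141, 0.0, 0.253]
force: [-0.4, -0.4, -1.5]
opening: 59.0
finger_force: 65.5
```

Run:
```python
from h import *
s,c=wcam(); print(s['time'],s['eef_pos'].round(2),s['orientation'].round(4),np.round(s['joint_pos'],2),s['force'].round(2),s['opening'])
np.savez('w2.npz',img=c['img'],T=c['T'],k=[c['fx'],c['fy'],c['cx'],c['cy']])
cv2.imwrite('pics/w2.png',c['img'])
```

```text
5.0667 [ 649.96 -124.39  269.68] [-3.1409e+00  3.0000e-04  2.5260e-01] [ 0.1   0.77  0.1   1.53 -0.1   0.84 -1.08] [-0.4  -0.36 -1.48] 59.03631406876507
```

View pics/w2.png

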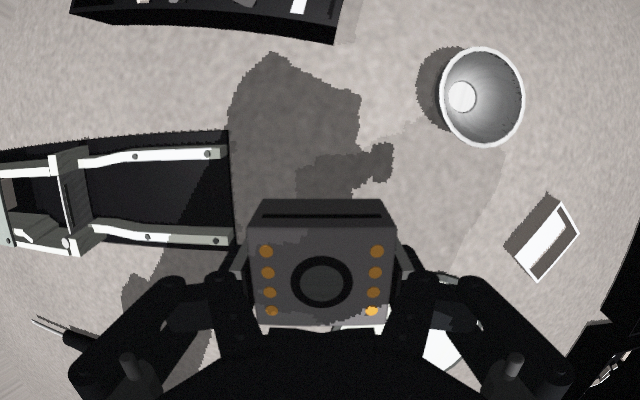

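The wrist view shows the held module and the lane. The right rail's screws are at (207,154) and (136,156), the left rail's at (215,240) and (148,237), and the gate posts are near (70,163) and (72,245).

Run:
```python
from h import *
z=np.load('w2.npz'); c=dict(zip(('fx','fy','cx','cy'),z['k'])); c['T']=z['T']; im=z['img']
g=cv2.cvtColor(im,cv2.COLOR_BGR2GRAY)
# rail white bands per column: edges with subpixel centre
def band(u,lo,hi):
    r=np.where(g[lo:hi,u]>170)[0]+lo; return (r.min()-.5,r.max()+.5) if len(r) else None
pts={'R':[],'L':[]}
for u in range(140,222,10):
    for k,lo,hi in(('R',140,168),('L',215,250)):
        b=band(u,lo,hi)
        if b: pts[k].append([wonz(c,u,b[0],24)[:2],wonz(c,u,b[1],24)[:2]])
for k in pts:
    q=np.array(pts[k]); m=q.mean(1); d=np.polyfit(m[:,1],m[:,0],1); print(k,'dir',np.pi/2+np.arctan(-d[0]) ,'width',np.linalg.norm(q[:,0]-q[:,1],axis=1).round(1)); print(m.round(1).tolist())
for n,p in dict(sR1=(207,154),sR2=(136,156),sL1=(215,240),sL2=(148,237),eR=(223,152),eL=(229,240)).items(): print(n,wonz(c,*p,24).round(1))
crop=cv2.resize(im[110:270,0:250],None,fx=3.2,fy=3.2,interpolation=cv2.INTER_CUBIC); cv2.imwrite('pics/w2c.png',crop)
```

```text
R dir 1.8164837468076485 width [8.2 8.8 7.9 8.6 8.5 8.4 8.3 8.2]
[[651.5, 25.5], [654.0, 15.9], [656.4, 6.7], [658.7, -2.2], [660.6, -10.8], [662.5, -19.2], [665.0, -27.2], [666.8, -35.1]]
L dir 1.8930140830111388 width [18.4 17.1 16.7  6.7  5.7  3.7  5.5  1.8  6.3]
[[575.1, 21.4], [578.1, 10.8], [581.4, 0.6], [588.4, -9.0], [589.9, -18.4], [593.7, -27.4], [595.4, -36.3], [598.0, -44.9], [598.3, -53.6]]
sR1 [665.5 -32.9  24. ]
sR2 [650.3  29.5  24. ]
sL1 [597.9 -49.3  24. ]
sL2 [581.5  12.9  24. ]
eR [669.8 -45.   24. ]
eL [601.4 -60.8  24. ]
```

View pics/w2c.png

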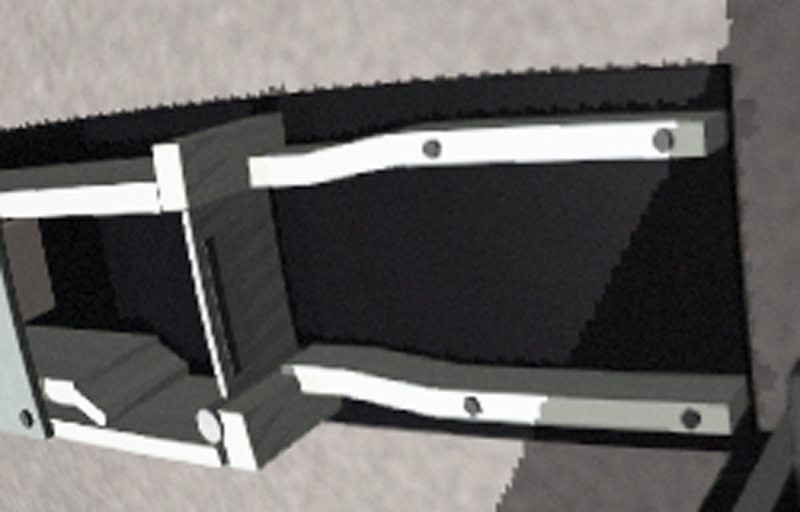

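The rail screws sit 69.6 mm apart (70 expected) and give a lane direction of 1.819 rad. The infeed is at about (621.5,-3.4). I'll move above it and lower the module to just over the floor.

Emit:
{"fn": "send_rows", "kwargs": {
  "commands": [
    {"xyz": [-0.3, 1.2, 0], "dr": [0, 0, 0], "jaw": 0},
    {"xyz": [-0.6, 2.5, 0], "dr": [0, 0, -0.05], "jaw": 0},
    {"xyz": [-0.9, 3.8, 0], "dr": [0, 0, -0.05], "jaw": 0},
    {"xyz": [-1.14, 4.84, 0], "dr": [0, 0, -0.05], "jaw": 0},
    {"xyz": [-1.14, 4.84, -0.3], "dr": [0, 0, -0.05], "jaw": 0},
    {"xyz": [-1.14, 4.84, -1], "dr": [0, 0, -0.05], "jaw": 0},
    {"xyz": [-1.14, 4.84, -1.6], "dr": [0, 0, -0.05], "jaw": 0},
    {"xyz": [-1.14, 4.84, -2.1], "dr": [0, 0, -0.05], "jaw": 0},
    {"xyz": [-1.14, 4.84, -2.1], "dr": [0, 0, -0.05], "jaw": 0},
    {"xyz": [-1.14, 4.84, -2.1], "dr": [0, 0, -0.05], "jaw": 0}
  ]
}}

```text
time: 5.95
eef_pos: [621.6, -3.8, 216.6]
orientation: [-3.141, 0.001, 0.247]
force: [0.3, 0.8, -0.9]
opening: 58.8
finger_force: 65.5
```

Run:
```python
from h import *
s,c=wcam(); print(s['time'],s['eef_pos'].round(2),s['orientation'].round(4),s['force'].round(2),s['opening'])
a=cv2.resize(c['img'][100:360,120:520],(800,520)); 
b=cam('scene')['img'][145:245,340:440]; d=cam('side')['img'][140:220,210:370]
im=np.zeros((600,800,3),np.uint8); im[:300,:461]=cv2.resize(a,(461,300)); im[300:600,:300]=cv2.resize(b,(300,300),interpolation=2); im[300:540,310:790]=cv2.resize(d,(480,240),interpolation=2)
cv2.imwrite('pics/p3.png',im)
```

```text
5.95 [621.57  -3.84 216.59] [-3.1411e+00  1.4000e-03  2.4680e-01] [ 0.27  0.77 -0.89] 58.80056012395711
```

View pics/p3.png

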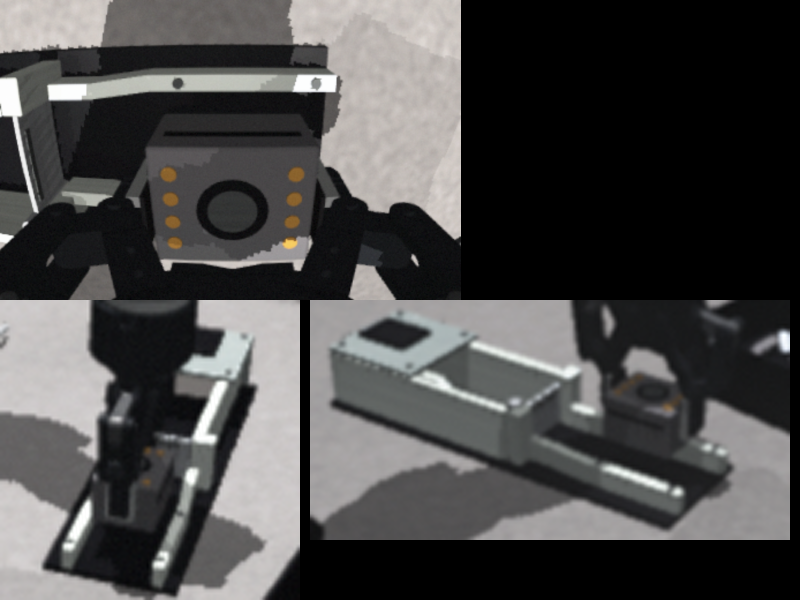

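The picture shows the module over the infeed, parallel to the rails. The right rail's screws are at about (394,172) and (274,173) in the full wrist image. I'll check the lateral position from these.

Run:
```python
from h import *
s,c=wcam(); 
u=np.array([-.2457,.9693]);n=np.array([-.9693,-.2457])
for p in[(394.2,171.9),(274.4,172.8)]:
    q=wonz(c,*p,24)[:2]-s['eef_pos'][:2]; print(q@u,q@n)
e=s['eef_pos'][:2]; print(e@u+56,e@n)
```

```text
-40.41238281238849 -36.105074486440714
25.80136021117092 -35.60573086536232
-100.47187135184953 -602.2400620262079
```

Lateral error is under 1 mm and it is parallel to the rails. I'll lower it to the floor.

Emit:
{"fn": "send_rows", "kwargs": {
  "commands": [
    {"xyz": [0, 0, -0.4], "dr": [0, 0, 0], "jaw": 0},
    {"xyz": [0, 0, -0.7], "dr": [0, 0, 0], "jaw": 0},
    {"xyz": [0, 0, -1.0], "dr": [0, 0, 0], "jaw": 0},
    {"xyz": [0, 0, -1.2], "dr": [0, 0, 0], "jaw": 0},
    {"xyz": [0, 0, -1.28], "dr": [0, 0, 0], "jaw": 0},
    {"xyz": [0, 0, -1.3], "dr": [0, 0, 0], "jaw": 0},
    {"xyz": [0, 0, -1.3], "dr": [0, 0, 0], "jaw": 0},
    {"xyz": [0, 0, -1.3], "dr": [0, 0, 0], "jaw": 0}
  ]
}}

```text
time: 6.82
eef_pos: [621.9, -3.4, 184.9]
orientation: [3.141, -0.001, 0.247]
force: [-0.3, 0.5, -1.1]
opening: 59.1
finger_force: 65.5
```

Emit:
{"fn": "send_rows", "kwargs": {
  "commands": [
    {"xyz": [0, 0, -0.04], "dr": [0, 0, 0], "jaw": 0},
    {"xyz": [0, 0, -0.06], "dr": [0, 0, 0], "jaw": 0},
    {"xyz": [0, 0, -0.08], "dr": [0, 0, 0], "jaw": 0},
    {"xyz": [0, 0, -0.08], "dr": [0, 0, 0], "jaw": 0}
  ]
}}

```text
time: 7.15
eef_pos: [621.9, -3.4, 183.5]
orientation: [3.142, -0.001, 0.247]
force: [-1.4, 0.2, 4.2]
opening: 59.0
finger_force: 66.1
```

It is on the floor (+4 N). Releasing, then lifting.

Emit:
{"fn": "send_rows", "kwargs": {
  "commands": [
    {"xyz": [0, 0, 0], "dr": [0, 0, 0], "jaw": 0.75},
    {"xyz": [0, 0, 0], "dr": [0, 0, 0], "jaw": 0.8},
    {"xyz": [0, 0, 0], "dr": [0, 0, 0], "jaw": 0.9},
    {"xyz": [0, 0, 0], "dr": [0, 0, 0], "jaw": 0.95},
    {"xyz": [0, 0, 0], "dr": [0, 0, 0], "jaw": 0.95},
    {"xyz": [0, 0, 0], "dr": [0, 0, 0], "jaw": 0.95},
    {"xyz": [0, 0, 0.3], "dr": [0, 0, 0], "jaw": 0.95},
    {"xyz": [0, 0, 1], "dr": [0, 0, 0], "jaw": 0.95},
    {"xyz": [0, 0, 2], "dr": [0, 0, 0], "jaw": 0.95},
    {"xyz": [0, 0, 3.2], "dr": [0, 0, 0], "jaw": 0.95},
    {"xyz": [0, 0, 3.2], "dr": [0, 0, 0], "jaw": 0.95}
  ]
}}

```text
time: 8.07
eef_pos: [623.9, -3.7, 269.2]
orientation: [3.139, -0.012, 0.247]
force: [0.8, -1.3, -0.1]
opening: 81.1
finger_force: 0.0
```

Released. I'll turn a quarter, shut the fingers and go behind the module.

Emit:
{"fn": "send_rows", "kwargs": {
  "commands": [
    {"xyz": [0.1, -0.4, 0], "dr": [0, 0, 1.3], "jaw": 0.5},
    {"xyz": [0.2, -0.8, 0], "dr": [0, 0, 2.6], "jaw": 0},
    {"xyz": [0.3, -1.2, 0], "dr": [0, 0, 3.9], "jaw": 0},
    {"xyz": [0.4, -1.6, 0], "dr": [0, 0, 5.2], "jaw": 0},
    {"xyz": [0.5, -2, 0], "dr": [0, 0, 6.5], "jaw": 0},
    {"xyz": [0.65, -2.5, 0], "dr": [0, 0, 7.8], "jaw": 0},
    {"xyz": [0.65, -2.5, 0], "dr": [0, 0, 9.1], "jaw": 0},
    {"xyz": [0.65, -2.5, 0], "dr": [0, 0, 10.4], "jaw": 0},
    {"xyz": [0.65, -2.5, 0], "dr": [0, 0, 11.7], "jaw": 0},
    {"xyz": [0.65, -2.5, 0], "dr": [0, 0, 13], "jaw": 0},
    {"xyz": [0.65, -2.5, 0], "dr": [0, 0, 14.3], "jaw": 0},
    {"xyz": [0.65, -2.5, 0], "dr": [0, 0, 15.6], "jaw": 0},
    {"xyz": [0.65, -2.5, 0], "dr": [0, 0, 16.9], "jaw": 0},
    {"xyz": [0.65, -2.5, 0], "dr": [0, 0, 18], "jaw": 0},
    {"xyz": [0.65, -2.5, 0], "dr": [0, 0, 18], "jaw": 0},
    {"xyz": [0.65, -2.5, 0], "dr": [0, 0, 18], "jaw": 0}
  ]
}}

```text
time: 9.4
eef_pos: [637.9, -66.3, 262.8]
orientation: [-3.142, -0.0, 1.815]
force: [-0.2, 0.4, 0.6]
opening: 0.0
finger_force: 0.0
```

Run:
```python
from h import *
s,c=wcam(); print(s['time'],s['eef_pos'].round(2),s['orientation'].round(4),np.round(s['joint_pos'],2),s['force'].round(2),s['opening'])
cv2.imwrite('pics/w4.png',c['img'])
```

```text
9.4 [637.87 -66.31 262.77] [-3.1415 -0.      1.8149] [ 0.26  0.77 -0.33  1.59  0.31  0.83  0.05] [-0.19  0.39  0.64] 0.02966304038987849
```

View pics/w4.png

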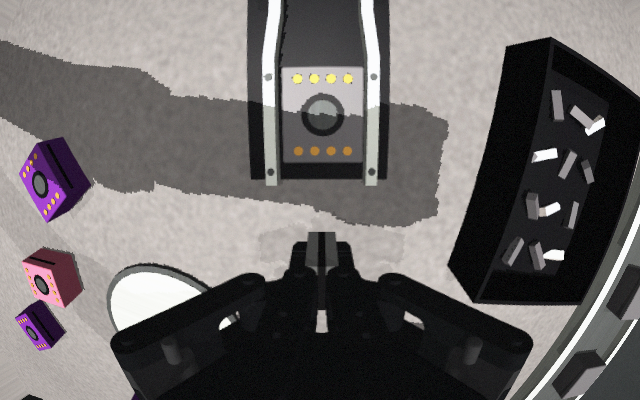

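The module stands upright and centred between the rails, lens at (322,115) and rear edge at row 163, with the closed fingers in line behind it. I'll descend and push.

Emit:
{"fn": "send_rows", "kwargs": {
  "commands": [
    {"xyz": [0, 0, -1], "dr": [0, 0, 0.05], "jaw": 0},
    {"xyz": [0, 0, -2], "dr": [0, 0, 0.05], "jaw": 0},
    {"xyz": [0, 0, -2.7], "dr": [0, 0, 0.05], "jaw": 0},
    {"xyz": [0, 0, -3.05], "dr": [0, 0, 0.05], "jaw": 0},
    {"xyz": [0, 0, -3.05], "dr": [0, 0, 0.05], "jaw": 0},
    {"xyz": [-0.05, 0.2, -3.05], "dr": [0, 0, 0.05], "jaw": 0},
    {"xyz": [-0.1, 0.39, -3.05], "dr": [0, 0, 0.05], "jaw": 0},
    {"xyz": [-0.12, 0.47, -3.05], "dr": [0, 0, 0.05], "jaw": 0},
    {"xyz": [-0.15, 0.58, -3.05], "dr": [0, 0, 0.05], "jaw": 0},
    {"xyz": [-0.17, 0.68, -3.05], "dr": [0, 0, 0.05], "jaw": 0},
    {"xyz": [-0.2, 0.78, -3.05], "dr": [0, 0, 0.05], "jaw": 0},
    {"xyz": [-0.22, 0.87, -3.05], "dr": [0, 0, 0.05], "jaw": 0},
    {"xyz": [-0.25, 0.97, -3.05], "dr": [0, 0, 0.05], "jaw": 0},
    {"xyz": [-0.27, 1.07, -3.05], "dr": [0, 0, 0.05], "jaw": 0},
    {"xyz": [-0.3, 1.16, -3.05], "dr": [0, 0, 0.05], "jaw": 0},
    {"xyz": [-0.32, 1.26, -3.05], "dr": [0, 0, 0.05], "jaw": 0}
  ]
}}

```text
time: 10.78
eef_pos: [630.1, -34.8, 186.6]
orientation: [3.141, 0.001, 1.822]
force: [0.5, -1.6, 0.4]
opening: 0.2
finger_force: 0.7
```

```bash
cat >> h.py <<'E'
def rep():
    s=arm.observe(); u=np.array([-.2457,.9693]);n=np.array([-.9693,-.2457]); e=s['eef_pos'][:2]
    print(round(s['time'],2),'x',round(e@u+56,2),'y',round(e@n+602.3,2),'z',round(s['eef_pos'][2],1),'Fx',round(s['force'][:2]@u,2),'Fy',round(s['force'][:2]@n,2),'Fz',round(s['force'][2],2),'yaw',round(s['orientation'][2],4))
E
python3 -c "from h import *; rep()"
```

```text
10.78 x -132.54 y 0.13 z 186.6 Fx -1.64 Fy -0.05 Fz 0.39 yaw 1.8216
```

Emit:
{"fn": "send_rows", "kwargs": {
  "commands": [
    {"xyz": [-0.036, 0.144, 0], "dr": [0, 0, 0], "jaw": 0},
    {"xyz": [-0.073, 0.288, 0], "dr": [0, 0, 0], "jaw": 0},
    {"xyz": [-0.11, 0.432, 0], "dr": [0, 0, 0], "jaw": 0},
    {"xyz": [-0.146, 0.576, 0], "dr": [0, 0, 0], "jaw": 0},
    {"xyz": [-0.183, 0.72, 0], "dr": [0, 0, 0], "jaw": 0},
    {"xyz": [-0.219, 0.864, 0], "dr": [0, 0, 0], "jaw": 0},
    {"xyz": [-0.256, 1.01, 0], "dr": [0, 0, 0], "jaw": 0},
    {"xyz": [-0.292, 1.15, 0], "dr": [0, 0, 0], "jaw": 0},
    {"xyz": [-0.329, 1.3, 0], "dr": [0, 0, 0], "jaw": 0},
    {"xyz": [-0.365, 1.44, 0], "dr": [0, 0, 0], "jaw": 0},
    {"xyz": [-0.4, 1.58, 0], "dr": [0, 0, 0], "jaw": 0},
    {"xyz": [-0.438, 1.73, 0], "dr": [0, 0, 0], "jaw": 0},
    {"xyz": [-0.475, 1.87, 0], "dr": [0, 0, 0], "jaw": 0}
  ]
}}

```text
time: 11.87
eef_pos: [617.9, 12.7, 186.4]
orientation: [-3.141, -0.0, 1.822]
force: [0.7, -1.0, -0.3]
opening: -0.0
finger_force: 0.7
```

```bash
python3 -c "from h import *; rep()
s,c=wcam(); cv2.imwrite('pics/w5.png',c['img'])"
```

```text
11.87 x -83.49 y 0.2 z 186.4 Fx -1.16 Fy -0.4 Fz -0.29 yaw 1.8223
```

View pics/w5.png

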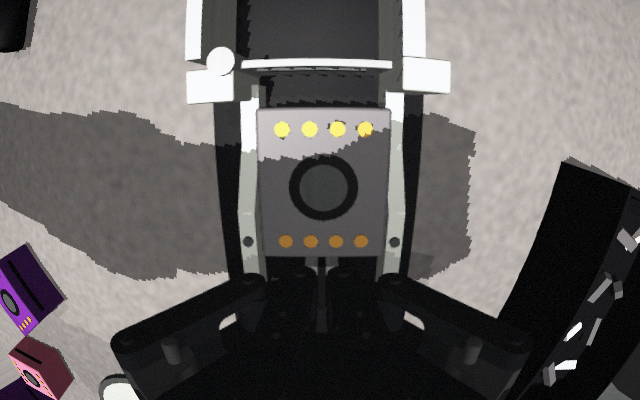

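The picture shows the module squarely in the narrow throat, with its front top edge at row 109 and rear edge at row 256. The flap is at row 67. I'll work out the TCP-to-front offset.

Run:
```python
from h import *
s,c=wcam(); u=np.array([-.2457,.9693]); e=s['eef_pos'][:2]
for k,v,z in(('front',109,44),('rear',256,44),('flaptop',69,45),('lens',187,44)): print(k,(wonz(c,323,v,z)[:2]-e)@u)
```

```text
front 70.459051976782
rear 11.771678230012869
flaptop 84.95886607970235
lens 41.25163757225265
```

Emit:
{"fn": "send_rows", "kwargs": {
  "commands": [
    {"xyz": [-0.025, 0.097, 0], "dr": [0, 0, 0], "jaw": 0},
    {"xyz": [-0.049, 0.194, 0], "dr": [0, 0, 0], "jaw": 0},
    {"xyz": [-0.074, 0.291, 0], "dr": [0, 0, 0], "jaw": 0},
    {"xyz": [-0.098, 0.388, 0], "dr": [0, 0, 0], "jaw": 0},
    {"xyz": [-0.123, 0.485, 0], "dr": [0, 0, 0], "jaw": 0},
    {"xyz": [-0.147, 0.582, 0], "dr": [0, 0, 0], "jaw": 0},
    {"xyz": [-0.172, 0.679, 0], "dr": [0, 0, 0], "jaw": 0},
    {"xyz": [-0.197, 0.775, 0], "dr": [0, 0, 0], "jaw": 0},
    {"xyz": [-0.221, 0.872, 0], "dr": [0, 0, 0], "jaw": 0},
    {"xyz": [-0.246, 0.969, 0], "dr": [0, 0, 0], "jaw": 0}
  ]
}}

```text
time: 12.8
eef_pos: [612.5, 35.6, 186.6]
orientation: [3.14, 0.002, 1.821]
force: [2.2, -4.5, -1.3]
opening: 0.1
finger_force: 2.3
```

```bash
python3 -c "from h import *; rep()"
```

```text
12.8 x -59.94 y -0.12 z 186.6 Fx -4.93 Fy -1.01 Fz -1.34 yaw 1.8212
```

Emit:
{"fn": "send_rows", "kwargs": {
  "commands": [
    {"xyz": [-0.025, 0.097, 0], "dr": [0, 0, 0], "jaw": 0},
    {"xyz": [-0.049, 0.194, 0], "dr": [0, 0, 0], "jaw": 0},
    {"xyz": [-0.074, 0.291, 0], "dr": [0, 0, 0], "jaw": 0},
    {"xyz": [-0.098, 0.388, 0], "dr": [0, 0, 0], "jaw": 0},
    {"xyz": [-0.123, 0.485, 0], "dr": [0, 0, 0], "jaw": 0},
    {"xyz": [-0.147, 0.582, 0], "dr": [0, 0, 0], "jaw": 0},
    {"xyz": [-0.172, 0.679, 0], "dr": [0, 0, 0], "jaw": 0},
    {"xyz": [-0.197, 0.775, 0], "dr": [0, 0, 0], "jaw": 0},
    {"xyz": [-0.221, 0.872, 0], "dr": [0, 0, 0], "jaw": 0},
    {"xyz": [-0.246, 0.969, 0], "dr": [0, 0, 0], "jaw": 0},
    {"xyz": [-0.27, 1.066, 0], "dr": [0, 0, 0], "jaw": 0},
    {"xyz": [-0.295, 1.163, 0], "dr": [0, 0, 0], "jaw": 0},
    {"xyz": [-0.319, 1.26, 0], "dr": [0, 0, 0], "jaw": 0},
    {"xyz": [-0.344, 1.357, 0], "dr": [0, 0, 0], "jaw": 0},
    {"xyz": [-0.369, 1.454, 0], "dr": [0, 0, 0], "jaw": 0},
    {"xyz": [-0.393, 1.551, 0], "dr": [0, 0, 0], "jaw": 0},
    {"xyz": [-0.418, 1.648, 0], "dr": [0, 0, 0], "jaw": 0},
    {"xyz": [-0.442, 1.745, 0], "dr": [0, 0, 0], "jaw": 0},
    {"xyz": [-0.467, 1.842, 0], "dr": [0, 0, 0], "jaw": 0},
    {"xyz": [-0.491, 1.939, 0], "dr": [0, 0, 0], "jaw": 0}
  ]
}}

```text
time: 14.47
eef_pos: [599.5, 85.3, 186.4]
orientation: [-3.141, -0.0, 1.822]
force: [0.0, -0.3, -0.6]
opening: -0.1
finger_force: 0.6
```

```bash
python3 -c "from h import *; rep()"
```

```text
14.47 x -8.58 y 0.22 z 186.4 Fx -0.25 Fy 0.06 Fz -0.61 yaw 1.8224
```

Emit:
{"fn": "send_rows", "kwargs": {
  "commands": [
    {"xyz": [-0.025, 0.097, 0], "dr": [0, 0, 0], "jaw": 0},
    {"xyz": [-0.049, 0.194, 0], "dr": [0, 0, 0], "jaw": 0},
    {"xyz": [-0.074, 0.291, 0], "dr": [0, 0, 0], "jaw": 0},
    {"xyz": [-0.098, 0.388, 0], "dr": [0, 0, 0], "jaw": 0},
    {"xyz": [-0.123, 0.485, 0], "dr": [0, 0, 0], "jaw": 0},
    {"xyz": [-0.147, 0.582, 0], "dr": [0, 0, 0], "jaw": 0},
    {"xyz": [-0.172, 0.679, 0], "dr": [0, 0, 0], "jaw": 0},
    {"xyz": [-0.197, 0.775, 0], "dr": [0, 0, 0], "jaw": 0},
    {"xyz": [-0.221, 0.872, 0], "dr": [0, 0, 0], "jaw": 0},
    {"xyz": [-0.246, 0.969, 0], "dr": [0, 0, 0], "jaw": 0},
    {"xyz": [-0.27, 1.066, 0], "dr": [0, 0, 0], "jaw": 0},
    {"xyz": [-0.295, 1.163, 0], "dr": [0, 0, 0], "jaw": 0},
    {"xyz": [-0.319, 1.26, 0], "dr": [0, 0, 0], "jaw": 0},
    {"xyz": [-0.344, 1.357, 0], "dr": [0, 0, 0], "jaw": 0},
    {"xyz": [-0.369, 1.454, 0], "dr": [0, 0, 0], "jaw": 0},
    {"xyz": [-0.393, 1.551, 0], "dr": [0, 0, 0], "jaw": 0},
    {"xyz": [-0.418, 1.648, 0], "dr": [0, 0, 0], "jaw": 0},
    {"xyz": [-0.442, 1.745, 0], "dr": [0, 0, 0], "jaw": 0},
    {"xyz": [-0.467, 1.842, 0], "dr": [0, 0, 0], "jaw": 0},
    {"xyz": [-0.491, 1.939, 0], "dr": [0, 0, 0], "jaw": 0}
  ]
}}

```text
time: 16.13
eef_pos: [587.4, 133.6, 186.5]
orientation: [3.142, 0.0, 1.822]
force: [0.6, -0.9, 1.0]
opening: 0.1
finger_force: 0.6
```

```bash
python3 -c "from h import *; rep()"
```

```text
16.13 x 41.2 y 0.14 z 186.5 Fx -1.06 Fy -0.38 Fz 1.02 yaw 1.8222
```

Emit:
{"fn": "send_rows", "kwargs": {
  "commands": [
    {"xyz": [-0.01, 0.039, 0], "dr": [0, 0, 0], "jaw": 0},
    {"xyz": [-0.02, 0.078, 0], "dr": [0, 0, 0], "jaw": 0},
    {"xyz": [-0.029, 0.116, 0], "dr": [0, 0, 0], "jaw": 0},
    {"xyz": [-0.039, 0.155, 0], "dr": [0, 0, 0], "jaw": 0},
    {"xyz": [-0.049, 0.194, 0], "dr": [0, 0, 0], "jaw": 0},
    {"xyz": [-0.059, 0.233, 0], "dr": [0, 0, 0], "jaw": 0},
    {"xyz": [-0.069, 0.271, 0], "dr": [0, 0, 0], "jaw": 0},
    {"xyz": [-0.079, 0.31, 0], "dr": [0, 0, 0], "jaw": 0},
    {"xyz": [-0.088, 0.349, 0], "dr": [0, 0, 0], "jaw": 0},
    {"xyz": [-0.098, 0.388, 0], "dr": [0, 0, 0], "jaw": 0},
    {"xyz": [-0.108, 0.427, 0], "dr": [0, 0, 0], "jaw": 0},
    {"xyz": [-0.118, 0.465, 0], "dr": [0, 0, 0], "jaw": 0}
  ]
}}

```text
time: 17.13
eef_pos: [584.4, 145.2, 186.5]
orientation: [-3.142, -0.0, 1.822]
force: [1.6, -1.9, 1.6]
opening: 0.0
finger_force: 1.0
```

```bash
python3 -c "from h import *; rep()"
```

```text
17.13 x 53.14 y 0.16 z 186.5 Fx -2.21 Fy -1.09 Fz 1.64 yaw 1.8222
```

Emit:
{"fn": "send_rows", "kwargs": {
  "commands": [
    {"xyz": [-0.01, 0.039, 0], "dr": [0, 0, 0], "jaw": 0},
    {"xyz": [-0.02, 0.078, 0], "dr": [0, 0, 0], "jaw": 0}
  ]
}}

```text
time: 17.3
eef_pos: [583.9, 147.2, 186.5]
orientation: [-3.142, -0.0, 1.822]
force: [2.0, -2.2, 0.5]
opening: 0.1
finger_force: 1.0
```

Emit:
{"fn": "send_rows", "kwargs": {
  "commands": [
    {"xyz": [-0.01, 0.039, 0], "dr": [0, 0, 0], "jaw": 0},
    {"xyz": [-0.02, 0.078, 0], "dr": [0, 0, 0], "jaw": 0}
  ]
}}

```text
time: 17.47
eef_pos: [583.4, 149.1, 186.5]
orientation: [-3.142, 0.0, 1.822]
force: [0.6, -0.8, 0.0]
opening: -0.1
finger_force: 1.0
```

Emit:
{"fn": "send_rows", "kwargs": {
  "commands": [
    {"xyz": [-0.01, 0.039, 0], "dr": [0, 0, 0], "jaw": 0},
    {"xyz": [-0.02, 0.078, 0], "dr": [0, 0, 0], "jaw": 0}
  ]
}}

```text
time: 17.63
eef_pos: [582.9, 151.0, 186.5]
orientation: [3.142, 0.0, 1.822]
force: [1.5, -1.3, 1.2]
opening: 0.0
finger_force: 1.0
```

Emit:
{"fn": "send_rows", "kwargs": {
  "commands": [
    {"xyz": [-0.01, 0.039, 0], "dr": [0, 0, 0], "jaw": 0},
    {"xyz": [-0.02, 0.078, 0], "dr": [0, 0, 0], "jaw": 0}
  ]
}}

```text
time: 17.8
eef_pos: [582.4, 153.0, 186.4]
orientation: [-3.142, 0.0, 1.822]
force: [0.5, -1.7, 2.0]
opening: -0.1
finger_force: 1.0
```

Emit:
{"fn": "send_rows", "kwargs": {
  "commands": [
    {"xyz": [-0.01, 0.039, 0], "dr": [0, 0, 0], "jaw": 0},
    {"xyz": [-0.02, 0.078, 0], "dr": [0, 0, 0], "jaw": 0}
  ]
}}

```text
time: 17.97
eef_pos: [581.9, 154.9, 186.5]
orientation: [-3.142, 0.0, 1.822]
force: [0.9, -1.4, 1.0]
opening: -0.0
finger_force: 1.0
```

Emit:
{"fn": "send_rows", "kwargs": {
  "commands": [
    {"xyz": [-0.01, 0.039, 0], "dr": [0, 0, 0], "jaw": 0},
    {"xyz": [-0.02, 0.078, 0], "dr": [0, 0, 0], "jaw": 0}
  ]
}}

```text
time: 18.13
eef_pos: [581.4, 157.0, 186.4]
orientation: [-3.142, -0.0, 1.822]
force: [0.8, -1.1, 2.2]
opening: 0.3
finger_force: 0.9
```

Emit:
{"fn": "send_rows", "kwargs": {
  "commands": [
    {"xyz": [-0.01, 0.039, 0], "dr": [0, 0, 0], "jaw": 0},
    {"xyz": [-0.02, 0.078, 0], "dr": [0, 0, 0], "jaw": 0}
  ]
}}

```text
time: 18.3
eef_pos: [580.7, 159.0, 186.3]
orientation: [-3.141, -0.0, 1.822]
force: [-0.1, -0.9, 0.2]
opening: -0.1
finger_force: 0.7
```

Emit:
{"fn": "send_rows", "kwargs": {
  "commands": [
    {"xyz": [-0.01, 0.039, 0], "dr": [0, 0, 0], "jaw": 0},
    {"xyz": [-0.02, 0.078, 0], "dr": [0, 0, 0], "jaw": 0}
  ]
}}

```text
time: 18.47
eef_pos: [580.2, 160.9, 186.3]
orientation: [-3.141, -0.0, 1.822]
force: [0.5, -0.8, 0.6]
opening: -0.1
finger_force: 0.7
```

Emit:
{"fn": "send_rows", "kwargs": {
  "commands": [
    {"xyz": [-0.01, 0.039, 0], "dr": [0, 0, 0], "jaw": 0},
    {"xyz": [-0.02, 0.078, 0], "dr": [0, 0, 0], "jaw": 0}
  ]
}}

```text
time: 18.63
eef_pos: [579.9, 162.1, 186.3]
orientation: [-3.141, 0.001, 1.822]
force: [1.2, -3.7, 1.3]
opening: -0.3
finger_force: 1.9
```

Emit:
{"fn": "send_rows", "kwargs": {
  "commands": [
    {"xyz": [-0.01, 0.039, 0], "dr": [0, 0, 0], "jaw": 0},
    {"xyz": [-0.02, 0.078, 0], "dr": [0, 0, 0], "jaw": 0}
  ]
}}

```text
time: 18.8
eef_pos: [579.7, 162.8, 186.4]
orientation: [-3.14, 0.003, 1.821]
force: [0.4, -6.3, 2.0]
opening: -0.1
finger_force: 3.0
```

Contact: the force is rising. I'll press on in small steps, tracking force against travel.

Emit:
{"fn": "send_rows", "kwargs": {
  "commands": [
    {"xyz": [-0.01, 0.039, 0], "dr": [0, 0, 0], "jaw": 0},
    {"xyz": [-0.01, 0.039, 0], "dr": [0, 0, 0], "jaw": 0},
    {"xyz": [-0.01, 0.039, 0], "dr": [0, 0, 0], "jaw": 0}
  ]
}}

```text
time: 19.05
eef_pos: [579.5, 163.4, 186.4]
orientation: [-3.14, 0.004, 1.82]
force: [1.3, -6.0, 4.3]
opening: 0.0
finger_force: 2.9
```

```bash
python3 -c "from h import *; rep()"
```

```text
19.05 x 72.01 y 0.46 z 186.4 Fx -6.13 Fy 0.17 Fz 4.26 yaw 1.8204
```

Emit:
{"fn": "send_rows", "kwargs": {
  "commands": [
    {"xyz": [-0.01, 0.039, 0], "dr": [0, 0, 0], "jaw": 0},
    {"xyz": [-0.01, 0.039, 0], "dr": [0, 0, 0], "jaw": 0},
    {"xyz": [-0.01, 0.039, 0], "dr": [0, 0, 0], "jaw": 0}
  ]
}}

```text
time: 19.3
eef_pos: [579.4, 163.8, 186.4]
orientation: [-3.14, 0.004, 1.82]
force: [0.6, -6.3, 3.0]
opening: 0.3
finger_force: 3.3
```

```bash
python3 -c "from h import *; rep()"
```

```text
19.3 x 72.46 y 0.44 z 186.4 Fx -6.23 Fy 0.99 Fz 3.0 yaw 1.8199
```

Emit:
{"fn": "send_rows", "kwargs": {
  "commands": [
    {"xyz": [-0.01, 0.039, 0], "dr": [0, 0, 0], "jaw": 0},
    {"xyz": [-0.02, 0.078, 0], "dr": [0, 0, 0], "jaw": 0},
    {"xyz": [-0.02, 0.078, 0], "dr": [0, 0, 0], "jaw": 0},
    {"xyz": [-0.02, 0.078, 0], "dr": [0, 0, 0], "jaw": 0}
  ]
}}

```text
time: 19.63
eef_pos: [579.1, 164.9, 186.4]
orientation: [-3.14, 0.006, 1.819]
force: [1.1, -8.1, 3.1]
opening: -0.3
finger_force: 4.0
```

```bash
python3 -c "from h import *; rep(); print(arm.observe()['orientation'],arm.observe()['moment'])"
```

```text
19.63 x 73.53 y 0.43 z 186.4 Fx -8.08 Fy 0.91 Fz 3.09 yaw 1.8192
[-3.13976611  0.00602235  1.81919206] [-1.51453842 -0.25091514 -0.04013628]
```

Emit:
{"fn": "send_rows", "kwargs": {
  "commands": [
    {"xyz": [-0.01, 0.039, 0], "dr": [0, 0, 0], "jaw": 0},
    {"xyz": [-0.02, 0.078, 0], "dr": [0, 0, 0], "jaw": 0},
    {"xyz": [-0.02, 0.078, 0], "dr": [0, 0, 0], "jaw": 0},
    {"xyz": [-0.02, 0.078, 0], "dr": [0, 0, 0], "jaw": 0}
  ]
}}

```text
time: 19.97
eef_pos: [578.9, 165.8, 186.5]
orientation: [-3.14, 0.008, 1.818]
force: [1.9, -9.4, 3.3]
opening: -0.2
finger_force: 4.8
```

```bash
python3 -c "from h import *; rep(); print(arm.observe()['orientation'],arm.observe()['moment'])"
```

```text
19.97 x 74.51 y 0.41 z 186.5 Fx -9.53 Fy 0.5 Fz 3.28 yaw 1.8184
[-3.1395263   0.00766428  1.81840106] [-1.88708565 -0.24804475 -0.00213219]
```

Force is rising at about 2 N per mm of tip travel, so the block is moving and is about 2.2 mm in. I need roughly 13 N in total.

Emit:
{"fn": "send_rows", "kwargs": {
  "commands": [
    {"xyz": [-0.01, 0.039, 0], "dr": [0, 0, 0], "jaw": 0},
    {"xyz": [-0.02, 0.078, 0], "dr": [0, 0, 0], "jaw": 0},
    {"xyz": [-0.029, 0.116, 0], "dr": [0, 0, 0], "jaw": 0},
    {"xyz": [-0.029, 0.116, 0], "dr": [0, 0, 0], "jaw": 0},
    {"xyz": [-0.029, 0.116, 0], "dr": [0, 0, 0], "jaw": 0}
  ]
}}

```text
time: 20.38
eef_pos: [578.6, 167.3, 186.5]
orientation: [-3.139, 0.01, 1.817]
force: [1.9, -11.8, 3.5]
opening: 0.0
finger_force: 6.0
```

```bash
python3 -c "from h import *; rep(); print(arm.observe()['orientation'],arm.observe()['moment'])"
```

```text
20.38 x 76.01 y 0.36 z 186.5 Fx -11.87 Fy 1.07 Fz 3.52 yaw 1.8172
[-3.13918211  0.0100809   1.81723889] [-2.30666362 -0.40421309  0.02134322]
```

Emit:
{"fn": "send_rows", "kwargs": {
  "commands": [
    {"xyz": [-0.01, 0.039, 0], "dr": [0, 0, 0], "jaw": 0},
    {"xyz": [-0.018, 0.07, 0], "dr": [0, 0, 0], "jaw": 0},
    {"xyz": [-0.018, 0.07, 0], "dr": [0, 0, 0], "jaw": 0},
    {"xyz": [-0.018, 0.07, 0], "dr": [0, 0, 0], "jaw": 0}
  ]
}}

```text
time: 20.72
eef_pos: [578.4, 168.2, 186.6]
orientation: [-3.139, 0.012, 1.816]
force: [2.3, -13.8, 5.5]
opening: -0.0
finger_force: 6.7
```

```bash
python3 -c "from h import *; rep(); print(arm.observe()['orientation'],arm.observe()['moment'])"
```

```text
20.72 x 76.89 y 0.33 z 186.6 Fx -13.94 Fy 1.18 Fz 5.48 yaw 1.8165
[-3.13900117  0.01157296  1.81646935] [-2.54227656 -0.45988148  0.05871211]
```

Total 13.9 N and about 4 mm of travel. Now easing back slowly.

Emit:
{"fn": "send_rows", "kwargs": {
  "commands": [
    {"xyz": [0.005, -0.019, 0], "dr": [0, 0, 0], "jaw": 0},
    {"xyz": [0.01, -0.039, 0], "dr": [0, 0, 0], "jaw": 0},
    {"xyz": [0.015, -0.058, 0], "dr": [0, 0, 0], "jaw": 0},
    {"xyz": [0.02, -0.078, 0], "dr": [0, 0, 0], "jaw": 0},
    {"xyz": [0.025, -0.097, 0], "dr": [0, 0, 0], "jaw": 0},
    {"xyz": [0.029, -0.116, 0], "dr": [0, 0, 0], "jaw": 0},
    {"xyz": [0.034, -0.136, 0], "dr": [0, 0, 0], "jaw": 0},
    {"xyz": [0.039, -0.155, 0], "dr": [0, 0, 0], "jaw": 0},
    {"xyz": [0.044, -0.174, 0], "dr": [0, 0, 0], "jaw": 0},
    {"xyz": [0.049, -0.194, 0], "dr": [0, 0, 0], "jaw": 0},
    {"xyz": [0.054, -0.213, 0], "dr": [0, 0, 0], "jaw": 0},
    {"xyz": [0.059, -0.233, 0], "dr": [0, 0, 0], "jaw": 0},
    {"xyz": [0.064, -0.252, 0], "dr": [0, 0, 0], "jaw": 0},
    {"xyz": [0.069, -0.271, 0], "dr": [0, 0, 0], "jaw": 0},
    {"xyz": [0.074, -0.291, 0], "dr": [0, 0, 0], "jaw": 0},
    {"xyz": [0.079, -0.31, 0], "dr": [0, 0, 0], "jaw": 0},
    {"xyz": [0.083, -0.33, 0], "dr": [0, 0, 0], "jaw": 0},
    {"xyz": [0.088, -0.349, 0], "dr": [0, 0, 0], "jaw": 0},
    {"xyz": [0.093, -0.368, 0], "dr": [0, 0, 0], "jaw": 0},
    {"xyz": [0.098, -0.388, 0], "dr": [0, 0, 0], "jaw": 0}
  ]
}}

```text
time: 22.38
eef_pos: [579.3, 164.0, 186.4]
orientation: [-3.14, 0.002, 1.821]
force: [0.4, -5.4, 1.9]
opening: -0.2
finger_force: 2.4
```

```bash
python3 -c "from h import *; rep()"
```

```text
22.38 x 72.65 y 0.48 z 186.4 Fx -5.29 Fy 0.97 Fz 1.87 yaw 1.821
```

Emit:
{"fn": "send_rows", "kwargs": {
  "commands": [
    {"xyz": [0.005, -0.019, 0], "dr": [0, 0, 0], "jaw": 0},
    {"xyz": [0.01, -0.039, 0], "dr": [0, 0, 0], "jaw": 0},
    {"xyz": [0.015, -0.058, 0], "dr": [0, 0, 0], "jaw": 0},
    {"xyz": [0.02, -0.078, 0], "dr": [0, 0, 0], "jaw": 0},
    {"xyz": [0.025, -0.097, 0], "dr": [0, 0, 0], "jaw": 0},
    {"xyz": [0.029, -0.116, 0], "dr": [0, 0, 0], "jaw": 0},
    {"xyz": [0.034, -0.136, 0], "dr": [0, 0, 0], "jaw": 0},
    {"xyz": [0.039, -0.155, 0], "dr": [0, 0, 0], "jaw": 0},
    {"xyz": [0.044, -0.174, 0], "dr": [0, 0, 0], "jaw": 0},
    {"xyz": [0.049, -0.194, 0], "dr": [0, 0, 0], "jaw": 0},
    {"xyz": [0.054, -0.213, 0], "dr": [0, 0, 0], "jaw": 0},
    {"xyz": [0.059, -0.233, 0], "dr": [0, 0, 0], "jaw": 0},
    {"xyz": [0.064, -0.252, 0], "dr": [0, 0, 0], "jaw": 0},
    {"xyz": [0.069, -0.271, 0], "dr": [0, 0, 0], "jaw": 0},
    {"xyz": [0.074, -0.291, 0], "dr": [0, 0, 0], "jaw": 0},
    {"xyz": [0.079, -0.31, 0], "dr": [0, 0, 0], "jaw": 0},
    {"xyz": [0.083, -0.33, 0], "dr": [0, 0, 0], "jaw": 0},
    {"xyz": [0.088, -0.349, 0], "dr": [0, 0, 0], "jaw": 0},
    {"xyz": [0.093, -0.368, 0], "dr": [0, 0, 0], "jaw": 0},
    {"xyz": [0.098, -0.388, 0], "dr": [0, 0, 0], "jaw": 0}
  ]
}}

```text
time: 24.05
eef_pos: [581.7, 155.6, 186.5]
orientation: [-3.142, -0.0, 1.822]
force: [0.3, -1.0, -0.8]
opening: 0.3
finger_force: 0.0
```

```bash
python3 -c "from h import *; rep()"
```

```text
24.05 x 63.95 y 0.26 z 186.5 Fx -1.1 Fy -0.07 Fz -0.79 yaw 1.8223
```

Clear of the module. Lifting straight up.

Emit:
{"fn": "send_rows", "kwargs": {
  "commands": [
    {"xyz": [0, 0, 0.1], "dr": [0, 0, 0], "jaw": 0},
    {"xyz": [0, 0, 0.25], "dr": [0, 0, 0], "jaw": 0},
    {"xyz": [0, 0, 0.45], "dr": [0, 0, 0], "jaw": 0},
    {"xyz": [0, 0, 0.7], "dr": [0, 0, 0], "jaw": 0},
    {"xyz": [0, 0, 1], "dr": [0, 0, 0], "jaw": 0},
    {"xyz": [0, 0, 1.3], "dr": [0, 0, 0], "jaw": 0},
    {"xyz": [0, 0, 1.7], "dr": [0, 0, 0], "jaw": 0},
    {"xyz": [0, 0, 2.2], "dr": [0, 0, 0], "jaw": 0},
    {"xyz": [0, 0, 3], "dr": [0, 0, 0], "jaw": 0},
    {"xyz": [0.2, -1, 4], "dr": [0, 0, 0], "jaw": 0},
    {"xyz": [0.5, -2, 4.5], "dr": [0, 0, 0], "jaw": 0},
    {"xyz": [0.8, -3, 4.5], "dr": [0, 0, 0], "jaw": 0},
    {"xyz": [1.1, -4.5, 4.5], "dr": [0, 0, 0], "jaw": 0},
    {"xyz": [1.1, -4.5, 4.5], "dr": [0, 0, 0], "jaw": 0},
    {"xyz": [1.1, -4.5, 4.5], "dr": [0, 0, 0], "jaw": 0}
  ]
}}

```text
time: 25.3
eef_pos: [609.6, 39.2, 299.7]
orientation: [3.141, 0.003, 1.815]
force: [0.2, 1.4, -0.0]
opening: -0.2
finger_force: 0.0
```

Run:
```python
from h import *
rep(); s,c=wcam(); a=c['img'][0:300,120:520]
b=cam('scene')['img'][140:250,345:435]; d=cam('side')['img'][140:220,210:370]
im=np.zeros((600,800,3),np.uint8); im[:300,:400]=a; im[:480,405:798]=cv2.resize(b,(393,480),interpolation=2); im[310:510,:400]=cv2.resize(d,(400,200),interpolation=2)
cv2.imwrite('pics/p6.png',im)
```

```text
25.3 x -55.76 y 1.77 z 299.7 Fx 1.31 Fy -0.57 Fz -0.04 yaw 1.8153
```

View pics/p6.png

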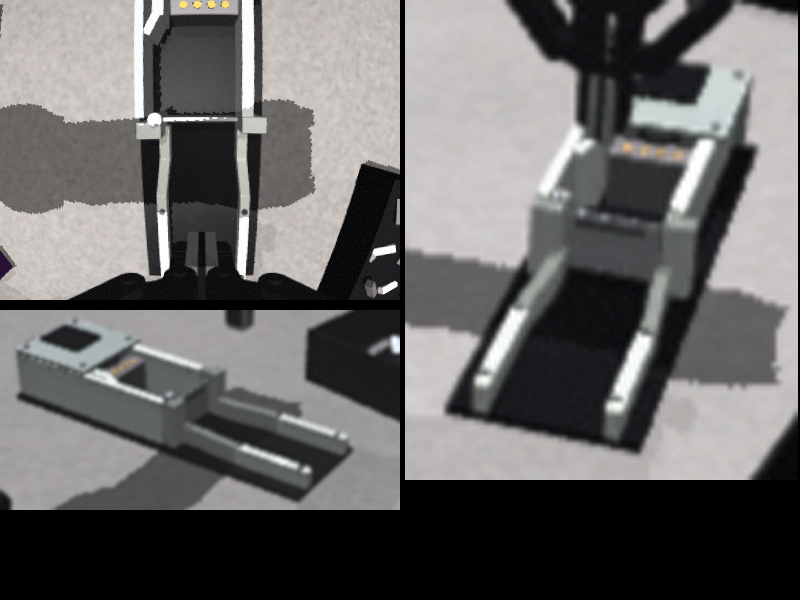

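The flap is closed (row 120 of the wrist crop). Behind it the module sits straight in the chamber with its rear terminals at about (205,5), and the gripper is clear of everything. Handing in.

```bash
python3 -c "from cell import arm; print(arm.hand_in())"
```

```text
the job is handed in; nothing more can be done
None
```

The module went through the gate and pressed the contact block in by an estimated 4 to 5 mm (13.9 N at the wrist); I then eased back and withdrew, the gate closed behind it, and I handed the job in at about 25 s (no verdict returned).

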